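# Turn a lens relay round by exchanging its two lenses

### The job

This relay works as a beam expander one way and as a reducer the other way, and I need it the other way round: exchange the two lens mounts, the blue-banded and the orange-banded one, so that each ends up seated flat and square in the base-plate pocket that the other one stood in (either face of a lens may look to the pinhole). Set a mount down upright on the bench meanwhile if you need a free pocket; never tip the lenses or let them drop, and leave the clamp forks, driver and tape roll where they lie.

Things in the scene. Friction and masses are not known exactly. Their poses are not given: they have to be found in the camera images.
- lens_blue: loose lens mount, 120 to 250 g, with a blue band round the rim of its lens ring and another low on its post holder; 55 (x) x 42 (y) x 122 (z) mm. Upwards: foot, holder, steel post, upright lens ring whose faces look along +-x. Origin on the underside of the foot, 1.75 mm towards the thumbscrew (-y) from the post axis; x along the foot's long side, z up the post.
- lens_orange: the same mount as lens_blue, same sizes, axes and mass, with orange bands instead of blue ones. At the start the two stand in the two pockets, in either order, thumbscrews towards the robot.
- foot_blue (a point): centre of the underside of lens_blue's foot, on its post axis; axes as the body's. The foot is black, 55 (x) x 32 (y) x 9.5 (z) mm; the black holder on it is 25 mm across and ends 40 mm up, with a thumbscrew at 30 mm height that reaches 23 mm out from the post axis on the -y side
- post_blue (a point): middle of lens_blue's bare steel post, 62 mm above the underside of the foot; the post is 12.7 mm thick and bare from 40 to 84 mm up. It can be gripped here with fingers closing along x (they then flank the ring), or higher by the rim of the ring, closing along y
- ring_blue (a point): centre of lens_blue's lens ring, 103 mm above the underside of the foot; the ring is 38 mm across, 12 mm thick (x), its top 122 mm up
- foot_orange (a point): centre of the underside of lens_orange's foot, on its post axis; axes as the body's. The foot is black, 55 (x) x 32 (y) x 9.5 (z) mm; the black holder on it is 25 mm across and ends 40 mm up, with a thumbscrew at 30 mm height that reaches 23 mm out from the post axis on the -y side
- post_orange (a point): middle of lens_orange's bare steel post, 62 mm above the underside of the foot; the post is 12.7 mm thick and bare from 40 to 84 mm up. It can be gripped here with fingers closing along x (they then flank the ring), or higher by the rim of the ring, closing along y
- ring_orange (a point): centre of lens_orange's lens ring, 103 mm above the underside of the foot; the ring is 38 mm across, 12 mm thick (x), its top 122 mm up
- base_plate: fixed silver plate, 90 (x) x 300 (y) x 14 mm, lying on the bench; origin at the centre of its underside (z = 0), y along it, x away from the robot at yaw 0. Two pockets at y = +100 and -100 mm; between them, fixed, a black pinhole mount (foot 32 x 55 mm, ring 30 mm across, 12 mm thick, top 127 mm above the bench). On the robot's side of its middle the bench is free for 80 mm.
- pocket_left (a point): centre of the floor of the pocket at y = +100 mm of the plate: 36 mm (plate x) x 59 mm (plate y), 5 mm deep, floor 9 mm above the bench; a lens mount's foot fits with 2 mm all round, its long side along the plate's y; axes as the plate's
- pocket_right (a point): the same for the pocket at y = -100 mm of the plate
- clamp_fork_a: black clamp fork, 24 x 75 x 10 mm, loose, on the bench beyond the plate; leave it. Origin at the centre of its underside, y along it
- clamp_fork_b: a second such clamp fork beyond the plate; leave it
- hex_driver: driver with a red handle, 206 mm long along its y, 24 mm thick, loose, on the bench near its front right edge; leave it
- tape: black roll of tape, 68 mm across, 20 mm high, loose, at the right behind the vice; leave it

How it is judged:
At the end, for the whole second after the job is handed in: Each lens mount is in the pocket the other started in (moved over 150 mm): foot centre within 5 mm of the pocket centre, underside within 2 mm of its floor, x axis within 0.1 rad of the plate's length (either way round), upright within 0.04 rad, slower than 20 mm/s (distance of each of foot_blue, foot_orange from where it was at the start of the episode above 0.15 m and angle between each of lens_blue, lens_orange's own z axis and vertical below 0.04 rad and linear speed of each of lens_blue, lens_orange below 0.02 m/s and ((horizontal distance between foot_blue and pocket_left below 0.005 m and z of foot_blue in the frame of pocket_left below 0.002 m and angle between the x axis of each of lens_blue, lens_orange and the y axis of base_plate, either way round below 0.1 rad and horizontal distance between foot_orange and pocket_right below 0.005 m and z of foot_orange in the frame of pocket_right below 0.002 m) or (horizontal distance between foot_blue and pocket_right below 0.005 m and z of foot_blue in the frame of pocket_right below 0.002 m and angle between the x axis of each of lens_blue, lens_orange and the y axis of base_plate, either way round below 0.1 rad and horizontal distance between foot_orange and pocket_left below 0.005 m and z of foot_orange in the frame of pocket_left below 0.002 m))); the robot touches nothing.
It fails at once if a lens mount is tipped by more than 0.6 rad (angle between any of lens_blue, lens_orange's own z axis and vertical above 0.6 rad).
It fails at once if a lens mount is dropped: faster than 0.5 m/s (a fall of over 12 mm) with no finger on it ((linear speed of lens_blue above 0.5 m/s and contact force between lens_blue and the fingers below 0.05 N) or (linear speed of lens_orange above 0.5 m/s and contact force between lens_orange and the fingers below 0.05 N)).
It fails at once if a clamp fork, the driver or the tape roll is moved by more than 30 mm (distance of any of clamp_fork_a, clamp_fork_b, hex_driver, tape from where it was at the start of the episode above 0.03 m).
It also fails if it takes over 72 s, if anything falls off the work surface, if the arm or the gripper's body presses on something with over 40 N, if the wrist force passes 120 N, or if a joint passes its speed limit or range.

### The arm

A 7-joint arm with a two-finger parallel gripper is mounted at the origin on a cart in front of the work surface, level with it; the furniture and walls round the work are solid. World frame = base frame: x ahead of the robot, y to its left, z up, the work surface at z = 0. Lengths are in m, angles in rad, forces in N, time in s.
With the tool pointing down it reaches from about 0.425 to 0.925 m from the base axis. Payload 6.8 kg.
Tool frame: the origin (TCP) lies where the fingers leave the gripper's body, on its centre line; the fingertips stand 73 mm ahead of it and the grasp point (between the pads) lies 54 mm ahead of it; z points along the fingers, y is the line along which they close (so a half turn about z gives the same grasp; the last joint's range is limited). The gripper opens to 85 mm and grips with 20 to 120 N. Pads are 22 mm wide; open, the fingers measure 114 mm over their backs; the gripper's body (76 mm by 85 mm) begins 54 mm behind the grasp point. The pads swing forward as they close: fully open they stand 13 mm farther back than shut.
Start: joints at [-1.377, 0.477, 0.022, 1.555, -0.011, 1.109, -0.083], TCP at [0.201, 0.645, 0.304] pointing down, gripper open.
Joint ranges: [-2.96, 2.96], [-0.34, 2.1], [-1.41, 1.46], [0.24, 2.44], [-1.37, 4.51], [0.17, 1.92], [-2.96, 2.96]. Speed limits (rad/s): [2.39, 2.39, 3.14, 3.14, 3.14, 3.14, 3.14].

### API

Orientations are given as a rotation vector (axis times angle).
In Python, from bench import r, camrig, readout, job gives the robot as it stands (r), with the cameras (camrig), the readings (readout) and the job (job).
- The arm moves only by the tool drive_effector, called by a JSON object that holds its "fn" and its "kwargs". Schema: {"type":"object","properties":{"rows":{"type":"array","items":{"type":"number"},"minItems":6,"maxItems":30},"finger_gap":{"type":"number"},"clamp_n":{"type":"number"},"only":{"type":"string"},"quiet":{"type":"boolean"},"lines":{"type":"string"}},"required":["rows"],"additionalProperties":false}. rows is one flat list of numbers that holds 1 to 5 rows one after another, with no inner brackets; each row has 6 numbers: dx, dy, dz in units of 100 mm, then a rotation vector rx, ry, rz in units of 0.1 rad; each row is the pose to reach, as a shift and turn from the pose commanded when the call began, along the tool's axes at that moment; what a row does not reach only later rows make up. A row lasts 1/10 s, in which the tool goes at most 0.05 m and 0.15 rad, less where a joint would pass 70% of its speed; a pose out of reach is approached as far as the arm can. finger_gap is the finger opening in m, set as the call begins (left out keeps the last). The fingers move at their own pace and stop on an object; clamp_n is the grip in N (left out, the last holds). Time passes only in rows, so rows that do not move let the fingers close. The tool returns the time, the measured TCP pose, the force, the opening and the grip force at its end. only (a regular expression) keeps the lines of the reply that match it, lines (a string "A,B") keeps lines A to B, and quiet returns only ok. Input that does not fit is refused with a message, and nothing moves.
- readout.get_obs(): the state, without advancing time (a new reading comes with each control period).
- camrig.grab_frame(name): name is "side" or "top" or "wrist"; returns (picture, depth): 400x640x3 uint8, blue, green, red; 400x640 float32, m along the optical axis (not along the pixel's ray), 0 where there is no reading.
- camrig.camera_info(name): a dict with "camera_matrix" (3x3 intrinsics, pixels), "R" (3x3) and "t" (3): a world point X has camera coordinates R X + t. Camera axes: x right, y down, z forward; pixel columns grow to the right and rows downward; lengths in m; the calibration is good to about 2 mm. A picture is of the moment at which its call begins: read the wrist's pose just before it. camera_info takes no time and is no camera call; for the wrist camera it gives the pose at the moment of the call.
- job.hand_in(): hands the job in; it is judged then, once.
The state is a dict: "clock": time; "joints": joint angles; "qvel": joint speeds; "tau": joint torques, N m; "tcp_pos": TCP position; "orientation": TCP orientation; "contact_force": force on the tool from outside, world axes, zero at the start; "moment": the same for the moment, N m; "grip_width": finger opening in m; "gripper_force": force on a finger pad.
Only numpy, scipy, OpenCV 4.12 (cv2) and the standard library are available. Lean on these libraries where they do the work, as an engineer would, in place of code of your own. Each camera call takes 0.05 s, during which the arm holds its last target. There are 200 camera calls.

## Working session

There is one attempt and no reset: what is moved stays moved. The work goes in short steps, Python scripts to look and compute and a tool call to move; the robot and the scene stay as the last step left them, time stands still between calls to the robot, and variables do not carry over. Pictures are saved under pics/ and viewed, at most 10 in all, crops included, and the job is handed in when it is done.

```bash
ls; mkdir -p pics; cat > h.py <<'E'
import numpy as np,cv2
from bench import r, camrig, readout, job
from scipy.spatial.transform import Rotation as R
def cloud(n):
    o=camrig.camera_info(n); im,d=camrig.grab_frame(n)
    K=np.array(o["camera_matrix"]);Rm=np.array(o["R"]);t=np.array(o["t"])
    v,u=np.mgrid[:400,:640]
    P=np.stack([(u-K[0,2])/K[0,0]*d,(v-K[1,2])/K[1,1]*d,d],-1)
    return im,d,(P-t)@Rm
E
python3 - <<'E'
from h import *
o=readout.get_obs();print(o)
ims=[]
for n in("top","side","wrist"):
    im,d,P=cloud(n);np.savez(f"{n}0.npz",im=im,d=d,P=P);ims.append(im)
    print(n,camrig.camera_info(n))
cv2.imwrite("pics/a.png",ims[0]);cv2.imwrite("pics/b.png",ims[1])
E
```

```text
bench.py
pics
{'clock': 0.0, 'joints': array([-1.37708789,  0.47779056,  0.02234786,  1.55643534, -0.01151188,
        1.10932217, -0.08311813]), 'qvel': array([ 2.78444043e-05, -1.06163969e-03,  2.55985850e-04, -1.83009092e-04,
       -1.26061618e-03, -1.18719977e-03, -1.19210375e-03]), 'tau': array([-9.55179858e-04, -5.96449149e+01,  1.60750654e+00, -2.81188291e+01,
        1.24793197e-02,  9.43943218e-03,  1.23641402e-05]), 'tcp_pos': array([0.20051229, 0.64405028, 0.30293896]), 'orientation': array([-4.72273883e-01, -3.10574175e+00,  2.86078179e-03]), 'contact_force': array([ 1.34139116,  0.41842836, -0.25438577]), 'moment': array([ 0.05177196,  0.00131543, -0.03789761]), 'gripper_force': 0.0, 'grip_width': 0.08492846846003665}
top {'camera_matrix': array([[398.93433768,   0.        , 319.53792498],
       [  0.        , 398.93433768, 199.70101235],
       [  0.        ,   0.        ,   1.        ]]), 'R': array([[ 0.0166829 , -0.99971419, -0.01712347],
       [-0.99500177, -0.01491305, -0.09873747],
       [ 0.09845389,  0.01868511, -0.99496618]]), 't': array([-0.03912304,  0.55953924,  1.05758008])}
side {'camera_matrix': array([[480.27249048,   0.        , 313.51722269],
       [  0.        , 480.27249048, 192.55102856],
       [  0.        ,   0.        ,   1.        ]]), 'R': array([[-0.97381009, -0.22702289,  0.01243075],
       [-0.19162532,  0.79009055, -0.58226855],
       [ 0.12236687, -0.56940103, -0.81290148]]), 't': array([0.52426045, 0.1848848 , 1.13014122])}
wrist {'camera_matrix': array([[308.21914413,   0.        , 328.62104722],
       [  0.        , 308.21914413, 198.50619122],
       [  0.        ,   0.        ,   1.        ]]), 'R': array([[ 0.29715463,  0.95482647, -0.00235489],
       [ 0.90789507, -0.28178351,  0.31036204],
       [ 0.29567832, -0.09436351, -0.95061552]]), 't': array([-0.67314223, -0.04091904,  0.38013874])}
```

View pics/a.png

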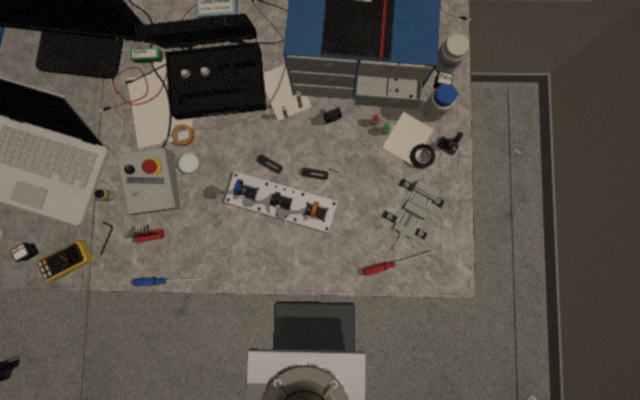

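View pics/b.png

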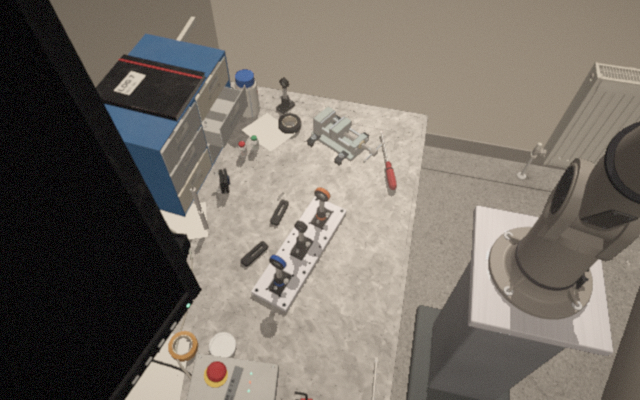

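The top view shows the silver plate centred near (281,200), with blue in the left pocket at (243,187), the pinhole at (282,201) and orange in the right pocket at (316,210). The forks lie beyond the plate at (270,163) and (315,173). The side view confirms this layout: blue at (278,262), orange at (321,194).

```bash
python3 - <<'E'
from h import *
for n in("top","side"):
    f=np.load(n+"0.npz");im,P=f["im"],f["P"]
    hsv=cv2.cvtColor(im,cv2.COLOR_BGR2HSV)
    box=(60,260,200,350) if n=="top" else (150,330,230,370)
    M=np.zeros((400,640),bool);M[box[0]:box[1],box[2]:box[3]]=1
    X=P[...,0];Y=P[...,1];Z=P[...,2]
    reg=M&(X>.3)&(X<.8)&(abs(Y)<.35)
    be=reg&(Z<.03);print(n,"bench z",np.median(Z[be]))
    m=(reg&(hsv[...,2]>(150 if n=="top" else 150))&(hsv[...,1]<60)&(Z>0.004)&(Z<.03)).astype(np.uint8)
    nl,L,st,_=cv2.connectedComponentsWithStats(m);k=1+np.argmax(st[1:,4]);q=P[L==k]
    (c,s,a)=cv2.minAreaRect((q[:,:2]*1000).astype(np.float32));print("plate",c,s,a,np.median(q[:,2]),len(q))
    for nm,lo,hi in(("blue",100,125),("orange",3,20)):
        m=reg&(hsv[...,0]>=lo)&(hsv[...,0]<=hi)&(hsv[...,1]>130)&(hsv[...,2]>60)&(Z>.02)&(Z<.15)
        q=P[m];print(nm,len(q));
        for a,b in((.02,.06),(.06,.15)):
            w=q[(q[:,2]>a)&(q[:,2]<b)]
            if len(w):print("  ",len(w),w.mean(0).round(4),w.min(0).round(3),w.max(0).round(3))
E
```

```text
top bench z 0.0004169244886958077
plate (556.408935546875, 76.71064758300781) (297.9513854980469, 88.6494140625) 74.49794006347656 0.01382403760880184 1435
blue 43
   43 [0.5802 0.1737 0.1285] [0.565 0.166 0.12 ] [0.597 0.181 0.134]
orange 70
   1 [ 0.5235 -0.0295  0.0327] [ 0.523 -0.03   0.033] [ 0.523 -0.03   0.033]
   69 [ 0.5271 -0.0184  0.1266] [ 0.512 -0.026  0.1  ] [ 0.545 -0.009  0.134]
side bench z 0.00047899631916940107
plate (552.3699951171875, 72.7036361694336) (308.58843994140625, 96.45879364013672) 74.46336364746094 0.013863796890778676 2855
blue 29
   29 [0.5765 0.1746 0.1296] [0.561 0.17  0.123] [0.589 0.178 0.134]
orange 34
   1 [ 0.5191 -0.0077  0.0248] [ 0.519 -0.008  0.025] [ 0.519 -0.008  0.025]
   33 [ 0.5207 -0.0168  0.1287] [ 0.509 -0.024  0.119] [ 0.536 -0.01   0.134]
```

```bash
cat >> h.py <<'E'
def go(x,y,z,yaw):  # yaw = world angle of tool y; prints shift/turn in tool axes (from measured pose)
    o=readout.get_obs();A=R.from_rotvec(o["orientation"])
    ty=np.array([np.cos(yaw),np.sin(yaw),0]);tz=np.array([0,0,-1.]);B=R.from_matrix(np.c_[np.cross(ty,tz),ty,tz])
    d=A.inv().apply(np.array([x,y,z])-o["tcp_pos"])
    print("row",d.round(4),(A.inv()*B).as_rotvec().round(4),"n=%.1f"%(np.linalg.norm(d)/.05),"tcp",o["tcp_pos"].round(4))
E
python3 -c "
from h import *
go(.55,.08,.36,np.radians(74.5))"
```

```text
row [-0.5014 -0.4349 -0.0562] [-0.0014  0.0001 -0.0312] n=13.3 tcp [0.2005 0.6442 0.3032]
```

The rows are not in the units I measure in: shifts go in units of 100 mm and turns go in units of 0.1 rad. I convert before sending: -0.18 m is -1.8, -0.16 m is -1.6, -0.031 rad is -0.31.

{"fn": "drive_effector", "kwargs": {"rows": [-1.8, -1.6, -0.56, 0, 0, -0.31, -1.8, -1.6, -0.56, 0, 0, -0.31, -1.8, -1.6, -0.56, 0, 0, -0.31, -1.8, -1.6, -0.56, 0, 0, -0.31, -1.8, -1.6, -0.56, 0, 0, -0.31], "finger_gap": 0.085, "clamp_n": 60}}

```text
clock: 0.65
tcp_pos: [0.3259, 0.436, 0.3602]
orientation: [0.425, 3.113, -0.0]
contact_force: [0.8, -0.1, 0.2]
grip_width: 0.0854
gripper_force: 0.0
```

```bash
python3 -c "
from h import *
go(.55,.08,.36,np.radians(74.5))"
```

```text
row [-3.113e-01 -2.829e-01  3.000e-04] [-0.0002  0.     -0.0009] n=8.4 tcp [0.3259 0.436  0.3602]
```

{"fn": "drive_effector", "kwargs": {"rows": [-1.6, -1.42, 0, 0, 0, 0, -1.6, -1.42, 0, 0, 0, 0, -1.6, -1.42, 0, 0, 0, 0, -1.6, -1.42, 0, 0, 0, 0, -1.6, -1.42, 0, 0, 0, 0]}}

```text
clock: 1.15
tcp_pos: [0.4439, 0.2528, 0.36]
orientation: [0.437, 3.11, -0.002]
contact_force: [-0.4, 0.3, -0.7]
grip_width: 0.085
gripper_force: 0.0
```

{"fn": "drive_effector", "kwargs": {"rows": [-1.5, -1.41, 0, 0, 0, 0, -1.5, -1.41, 0, 0, 0, 0, -1.5, -1.41, 0, 0, 0, 0, -1.5, -1.41, 0, 0, 0, 0, -1.5, -1.41, 0, 0, 0, 0]}}

```text
clock: 1.65
tcp_pos: [0.55, 0.076, 0.36]
orientation: [0.438, 3.109, -0.004]
contact_force: [-0.8, 0.0, 0.3]
grip_width: 0.085
gripper_force: 0.0
```

{"fn": "drive_effector", "kwargs": {"rows": [0, 0, 0, 0, 0, 0, 0, 0, 0, 0, 0, 0]}}

```text
clock: 1.85
tcp_pos: [0.5474, 0.0842, 0.3595]
orientation: [-0.421, -3.112, -0.001]
contact_force: [-0.3, 0.4, 0.2]
grip_width: 0.0849
gripper_force: 0.0
```

```bash
python3 - <<'E'
from h import *
o=readout.get_obs();print(o["tcp_pos"],o["joints"].round(2))
im,d,P=cloud("wrist");np.savez("w1.npz",im=im,d=d,P=P);cv2.imwrite("pics/c.png",im)
E
```

```text
[0.54736645 0.08422876 0.35953766] [-0.57  0.23  0.37  1.8  -0.09  1.13  1.13]
```

View pics/c.png

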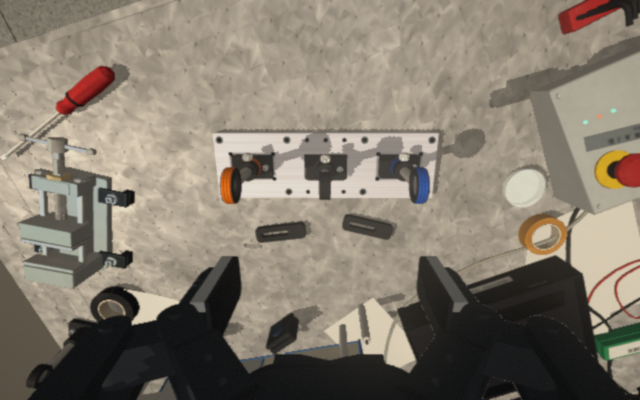

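The wrist view shows the plate from (215,132) to (437,198), with orange's ring at (231,185), blue's ring at (420,185) and the pinhole at (325,175). All is upright and clear.

```bash
cat > m.py <<'E'
from h import *
def meas(im,P,verbose=1):
    hsv=cv2.cvtColor(im,cv2.COLOR_BGR2HSV);Z=P[...,2]
    reg=(P[...,0]>.3)&(P[...,0]<.8)&(abs(P[...,1])<.35)
    m=(reg&(hsv[...,2]>90)&(hsv[...,1]<90)&(Z>0.008)&(Z<.022)).astype(np.uint8)
    n,L,st,_=cv2.connectedComponentsWithStats(m);k=1+np.argmax(st[1:,4]);q=P[L==k]
    c,s,a=cv2.minAreaRect((q[:,:2]*1000).astype(np.float32));print("plate",c,s,a,np.median(q[:,2]).round(4))
    for nm,lo,hi in(("blue",100,125),("orange",3,20)):
        m=(reg&(hsv[...,0]>=lo)&(hsv[...,0]<=hi)&(hsv[...,1]>110)&(hsv[...,2]>40)&(Z>.02)&(Z<.16))
        q=P[m]
        for lo,hi in((.015,.07),(.08,.16)):
            w=q[(q[:,2]>lo)&(q[:,2]<hi)]
            if len(w)>5:
                rc=cv2.minAreaRect((w[:,:2]*1000).astype(np.float32))
                print(nm,len(w),"mean",w.mean(0).round(4),"rect",np.round(rc[0],1),np.round(rc[1],1),round(rc[2],1),"z",w[:,2].min().round(4),w[:,2].max().round(4))
E
python3 - <<'E'
from m import *
f=np.load("w1.npz");meas(f["im"],f["P"])
E
```

```text
plate (554.8912963867188, 76.08724212646484) (301.4153137207031, 89.94297790527344) 74.5671157836914 0.0134
blue 302 mean [0.5776 0.1737 0.1277] rect [579.4 173.5] [ 9.5 33.9] 74.6 z 0.1165 0.1324
orange 61 mean [ 0.5077 -0.0297  0.0258] rect [565.9  67.7] [672.2  50.2] 52.9 z 0.0201 0.0356
orange 395 mean [ 0.5246 -0.0177  0.1266] rect [527.1 -18.9] [11.2 37.1] 74.5 z 0.1047 0.1326
```

```bash
python3 -c "
from h import *
go(.581,.173,.27,np.radians(74.5))"
```

```text
row [-0.0093  0.0941  0.0896] [ 0.0005 -0.0011  0.0026] n=2.6 tcp [0.5472 0.0847 0.3596]
```

In the tool's units: 0.094 m is 0.94, 0.09 m is 0.9.

{"fn": "drive_effector", "kwargs": {"rows": [-0.09, 0.94, 0.9, 0, 0, 0, -0.09, 0.94, 0.9, 0, 0, 0, -0.09, 0.94, 0.9, 0, 0, 0, -0.09, 0.94, 0.9, 0, 0, 0, -0.09, 0.94, 0.9, 0, 0, 0]}}

```text
clock: 2.4
tcp_pos: [0.5808, 0.1724, 0.2694]
orientation: [-0.419, -3.112, 0.001]
contact_force: [0.5, -0.1, 1.0]
grip_width: 0.0849
gripper_force: 0.0
```

```bash
python3 - <<'E'
from m import *
go(.581,.173,.27,np.radians(74.5))
im,d,P=cloud("wrist");np.savez("w2.npz",im=im,d=d,P=P);cv2.imwrite("pics/d.png",im);meas(im,P)
E
```

```text
row [ 0.      0.0006 -0.0006] [-0.0008 -0.0013  0.003 ] n=0.0 tcp [0.5808 0.1724 0.2694]
plate (554.87548828125, 75.80705261230469) (301.2599182128906, 90.8657455444336) 74.5909423828125 0.0135
blue 592 mean [0.5766 0.1744 0.1275] rect [579.3 173.9] [ 9.5 34.7] 74.6 z 0.1134 0.1325
orange 175 mean [ 0.5296 -0.0054  0.0266] rect [623.  159.6] [415.2  22.9] 61.5 z 0.02 0.037
orange 752 mean [ 0.5237 -0.0173  0.1267] rect [526.9 -19.3] [13.6 37. ] 74.5 z 0.1068 0.1329
```

View pics/d.png

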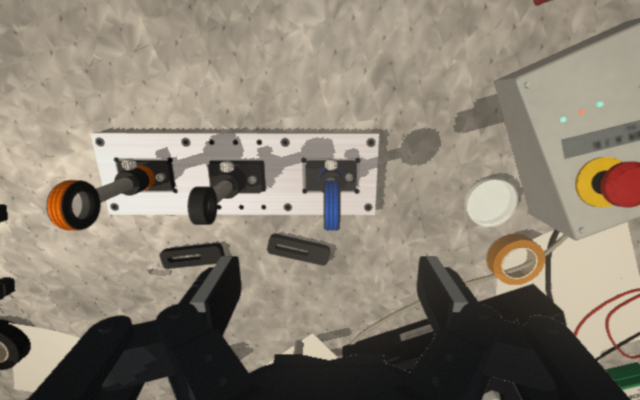

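Blue's ring is at (332,205), midway between the fingers at columns 235 and 430; its far side is hidden. I'll descend to grasp the post.

In the tool's units: 0.129 m is 1.29, 0.09 m is 0.9, 0.003 rad is 0.03.

{"fn": "drive_effector", "kwargs": {"rows": [0, 0.01, 0.3, 0, 0, 0.03, 0, 0.01, 0.6, 0, 0, 0.03, 0, 0.01, 0.9, 0, 0, 0.03, 0, 0.01, 1.29, 0, 0, 0.03, 0, 0.01, 1.29, 0, 0, 0.03]}}

```text
clock: 2.95
tcp_pos: [0.5794, 0.1703, 0.138]
orientation: [-0.429, -3.106, 0.006]
contact_force: [-1.9, -0.0, -0.8]
grip_width: 0.0851
gripper_force: 0.0
```

{"fn": "drive_effector", "kwargs": {"rows": [0, 0, 0, 0, 0, 0, 0, 0, 0, 0, 0, 0]}}

```text
clock: 3.15
tcp_pos: [0.5835, 0.1717, 0.1436]
orientation: [0.429, 3.108, 0.003]
contact_force: [0.5, 0.8, 0.5]
grip_width: 0.0849
gripper_force: 0.0
```

{"fn": "drive_effector", "kwargs": {"rows": [0, 0, 0, 0, 0, 0, 0, 0, 0, 0, 0, 0, 0, 0, 0, 0, 0, 0, 0, 0, 0, 0, 0, 0, 0, 0, 0, 0, 0, 0], "finger_gap": 0, "clamp_n": 40}}

```text
clock: 3.65
tcp_pos: [0.5821, 0.172, 0.1411]
orientation: [0.429, 3.112, 0.001]
contact_force: [2.8, 5.3, -3.7]
grip_width: 0.012
gripper_force: 20.0
```

{"fn": "drive_effector", "kwargs": {"rows": [0, 0, 0, 0, 0, 0, 0, 0, 0, 0, 0, 0, 0, 0, 0, 0, 0, 0, 0, 0, 0, 0, 0, 0, 0, 0, 0, 0, 0, 0]}}

```text
clock: 4.15
tcp_pos: [0.5818, 0.1717, 0.1407]
orientation: [-0.429, -3.112, 0.0]
contact_force: [0.4, 0.1, -2.4]
grip_width: 0.0116
gripper_force: 44.1
```

In the tool's units: -0.04 m is -0.4, -0.05 m is -0.5.

{"fn": "drive_effector", "kwargs": {"rows": [0, 0, -0.1, 0, 0, 0, 0, 0, -0.25, 0, 0, 0, 0, 0, -0.4, 0, 0, 0, 0, 0, -0.5, 0, 0, 0, 0, 0, -0.5, 0, 0, 0], "finger_gap": 0, "clamp_n": 60}}

```text
clock: 4.65
tcp_pos: [0.5832, 0.172, 0.1934]
orientation: [0.429, 3.109, 0.003]
contact_force: [1.0, -0.4, -2.2]
grip_width: 0.0114
gripper_force: 59.7
```

{"fn": "drive_effector", "kwargs": {"rows": [0.2, 0, 0, 0, 0, 0, 0.45, 0, 0, 0, 0, 0, 0.7, 0, 0, 0, 0, 0, 0.85, -0.05, 0, 0, 0, 0, 0.85, -0.2, 0, 0, 0, 0]}}

```text
clock: 5.15
tcp_pos: [0.4925, 0.1775, 0.1905]
orientation: [-0.421, -3.111, -0.001]
contact_force: [0.2, 0.7, -1.0]
grip_width: 0.0116
gripper_force: 59.5
```

{"fn": "drive_effector", "kwargs": {"rows": [0, -0.25, 0, 0, 0, 0, 0, -0.5, 0, 0, 0, 0, 0, -0.7, 0, 0, 0, 0, 0, -0.8, 0, 0, 0, 0, 0, -0.8, 0, 0, 0, 0]}}

```text
clock: 5.65
tcp_pos: [0.4731, 0.0966, 0.1909]
orientation: [-0.434, -3.111, 0.001]
contact_force: [-0.6, 0.1, -2.5]
grip_width: 0.0114
gripper_force: 59.6
```

{"fn": "drive_effector", "kwargs": {"rows": [0, 0, 0, 0, 0, 0, 0, 0, 0, 0, 0, 0, 0, 0, 0, 0, 0, 0]}}

```text
clock: 5.95
tcp_pos: [0.4734, 0.0995, 0.1909]
orientation: [0.426, 3.112, 0.001]
contact_force: [0.6, 0.5, -2.2]
grip_width: 0.0113
gripper_force: 59.6
```

```bash
python3 - <<'E'
from m import *
go(.473,.099,.14,np.radians(74.55))
print(readout.get_obs()["joints"].round(2))
im,d,P=cloud("side");cv2.imwrite("pics/e.png",cv2.resize(im[130:330,200:440],None,fx=2.5,fy=2.5))
E
```

```text
row [ 0.0003 -0.0006  0.0509] [ 0.0004  0.0002 -0.0026] n=1.0 tcp [0.4734 0.0995 0.1909]
[-0.6   0.33  0.32  2.12 -0.15  0.71  1.11]
```

View pics/e.png

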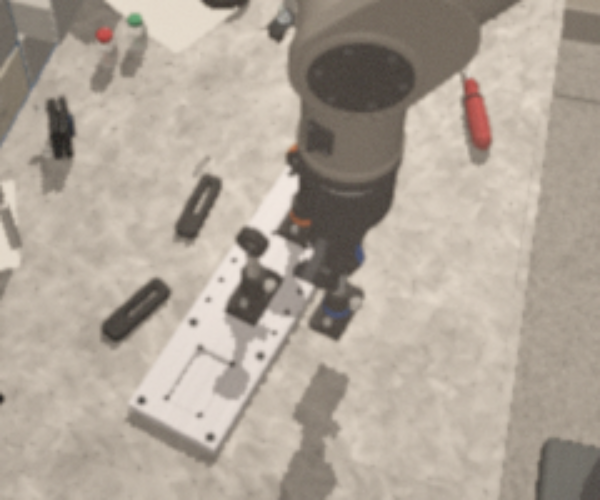

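The view shows blue held upright over the bench, its foot at (337,315), with the left pocket at (205,375) empty. Lower it.

{"fn": "drive_effector", "kwargs": {"rows": [0, 0, 0.2, 0, 0, 0, 0, 0, 0.4, 0, 0, 0, 0, 0, 0.52, 0, 0, 0, 0, 0, 0.57, 0, 0, 0, 0, 0, 0.57, 0, 0, 0]}}

```text
clock: 6.5
tcp_pos: [0.473, 0.0985, 0.1334]
orientation: [-0.428, -3.111, 0.001]
contact_force: [0.0, -0.3, -2.2]
grip_width: 0.0113
gripper_force: 59.5
```

{"fn": "drive_effector", "kwargs": {"rows": [0, 0, 0, 0, 0, 0, 0, 0, 0, 0, 0, 0, 0, 0, 0.01, 0, 0, 0, 0, 0, 0.02, 0, 0, 0, 0, 0, 0.02, 0, 0, 0]}}

```text
clock: 7.0
tcp_pos: [0.4731, 0.0985, 0.132]
orientation: [0.429, 3.112, 0.0]
contact_force: [0.6, -0.5, -2.1]
grip_width: 0.0112
gripper_force: 59.5
```

In the tool's units: 0.001 m is 0.01.

{"fn": "drive_effector", "kwargs": {"rows": [0, 0, 0.01, 0, 0, 0, 0, 0, 0.01, 0, 0, 0, 0, 0, 0.01, 0, 0, 0]}}

```text
clock: 7.3
tcp_pos: [0.4734, 0.0986, 0.1316]
orientation: [0.429, 3.112, 0.001]
contact_force: [-1.8, 0.2, 6.5]
grip_width: 0.011
gripper_force: 60.7
```

{"fn": "drive_effector", "kwargs": {"rows": [0, 0, 0.01, 0, 0, 0, 0, 0, 0.01, 0, 0, 0, 0, 0, 0.01, 0, 0, 0]}}

```text
clock: 7.6
tcp_pos: [0.4735, 0.0985, 0.1315]
orientation: [0.429, 3.112, 0.002]
contact_force: [-6.0, -0.8, 20.3]
grip_width: 0.0109
gripper_force: 62.5
```

In the tool's units: -0.0015 m is -0.015.

{"fn": "drive_effector", "kwargs": {"rows": [0, 0, -0.015, 0, 0, 0, 0, 0, -0.015, 0, 0, 0, 0, 0, -0.015, 0, 0, 0]}}

```text
clock: 7.9
tcp_pos: [0.4734, 0.0986, 0.1316]
orientation: [0.429, 3.112, 0.0]
contact_force: [-0.5, -0.6, 2.8]
grip_width: 0.0115
gripper_force: 60.3
```

{"fn": "drive_effector", "kwargs": {"rows": [0, 0, 0, 0, 0, 0, 0, 0, 0, 0, 0, 0, 0, 0, 0, 0, 0, 0, 0, 0, 0, 0, 0, 0, 0, 0, 0, 0, 0, 0], "finger_gap": 0.085}}

```text
clock: 8.4
tcp_pos: [0.4731, 0.0984, 0.1313]
orientation: [-0.429, -3.112, 0.0]
contact_force: [0.7, 0.0, -0.0]
grip_width: 0.0822
gripper_force: 0.0
```

{"fn": "drive_effector", "kwargs": {"rows": [0, 0, -0.3, 0, 0, 0, 0, 0, -0.7, 0, 0, 0, 0, 0, -1.1, 0, 0, 0, 0, 0, -1.4, 0, 0, 0, 0, 0, -1.4, 0, 0, 0]}}

```text
clock: 8.9
tcp_pos: [0.4752, 0.0989, 0.2754]
orientation: [0.428, 3.106, 0.007]
contact_force: [0.4, -0.2, 0.0]
grip_width: 0.085
gripper_force: 0.0
```

{"fn": "drive_effector", "kwargs": {"rows": [0, 0, 0, 0, 0, 0, 0, 0, 0, 0, 0, 0]}}

```text
clock: 9.1
tcp_pos: [0.4724, 0.0983, 0.2703]
orientation: [-0.428, -3.11, 0.002]
contact_force: [0.3, 0.4, -0.4]
grip_width: 0.0852
gripper_force: 0.0
```

```bash
python3 - <<'E'
from m import *
im,d,P=cloud("wrist");meas(im,P);np.savez("w3.npz",im=im,d=d,P=P)
go(.528,-.0195,.27,np.radians(74.55))
E
```

```text
plate (554.8409423828125, 76.55496978759766) (301.0542297363281, 91.59538269042969) 74.53768157958984 0.0134
blue 551 mean [0.4671 0.0993 0.1181] rect [469.9  98.4] [ 9.6 35.2] 72.9 z 0.1036 0.1234
orange 100 mean [ 0.5167 -0.0302  0.0286] rect [ 479.  -121.1] [251.3  95.5] 63.0 z 0.0202 0.0599
row [-0.0854 -0.0983  0.0001] [-0.0017 -0.0021 -0.0041] n=2.6 tcp [0.4723 0.0983 0.2701]
```

{"fn": "drive_effector", "kwargs": {"rows": [-0.3, -0.4, 0, 0, 0, -0.04, -0.6, -0.8, 0, 0, 0, -0.04, -0.85, -0.98, 0, 0, 0, -0.04, -0.85, -0.98, 0, 0, 0, -0.04, -0.85, -0.98, 0, 0, 0, -0.04]}}

```text
clock: 9.65
tcp_pos: [0.5279, -0.0192, 0.27]
orientation: [-0.425, -3.11, 0.001]
contact_force: [0.4, 0.5, 1.1]
grip_width: 0.0849
gripper_force: 0.0
```

{"fn": "drive_effector", "kwargs": {"rows": [0, 0, 0, 0, 0, 0, 0, 0, 0, 0, 0, 0]}}

```text
clock: 9.85
tcp_pos: [0.5278, -0.0174, 0.2709]
orientation: [-0.419, -3.112, -0.0]
contact_force: [0.0, 0.4, 0.8]
grip_width: 0.0852
gripper_force: 0.0
```

```bash
python3 - <<'E'
from m import *
im,d,P=cloud("wrist");meas(im,P);np.savez("w4.npz",im=im,d=d,P=P)
go(.528,-.0195,.14,np.radians(74.55))
f=np.load("w3.npz")
for P in(f["P"],P):
    a=np.radians(74.55);q=P.reshape(-1,3)-[.5549,.0762,0];py=q@[np.cos(a),np.sin(a),0];px=q@[np.sin(a),-np.cos(a),0]
    m=(abs(px)<.03)&(py>.05)&(py<.145)&(q[:,2]<.0112)&(q[:,2]>.006)
    for v in(px[m],py[m]):print(m.sum(),np.percentile(v,[0,1,5,50,95,99,100]).round(4))
cv2.imwrite("pics/f.png",im)
E
```

```text
plate (554.8322143554688, 76.96393585205078) (301.2992248535156, 90.17538452148438) 74.56852722167969 0.0132
blue 10 mean [0.4713 0.0875 0.0209] rect [471.7  87.7] [ 5.3 20.1] 88.0 z 0.02 0.022
blue 766 mean [0.4718 0.0976 0.1186] rect [472.1  97.7] [10.  36.2] 73.9 z 0.1082 0.1234
orange 45 mean [ 0.5077 -0.037   0.028 ] rect [ 452.4 -116.2] [264.5  18.7] 55.9 z 0.0202 0.0428
orange 699 mean [ 0.5233 -0.0182  0.1265] rect [526.5 -19.3] [10.5 36.6] 74.6 z 0.1102 0.1323
row [-0.0007 -0.0019  0.1311] [ 0.0002 -0.0009  0.002 ] n=2.6 tcp [ 0.528  -0.0176  0.2711]
1297 [-0.018  -0.0167 -0.0151  0.0001  0.0161  0.018   0.0192]
1297 [0.0714 0.0722 0.075  0.1005 0.1276 0.1298 0.1326]
1679 [-0.0281 -0.0169 -0.0156  0.0001  0.0171  0.0179  0.02  ]
1679 [0.0578 0.0729 0.0758 0.1024 0.1286 0.13   0.1406]
```

View pics/f.png

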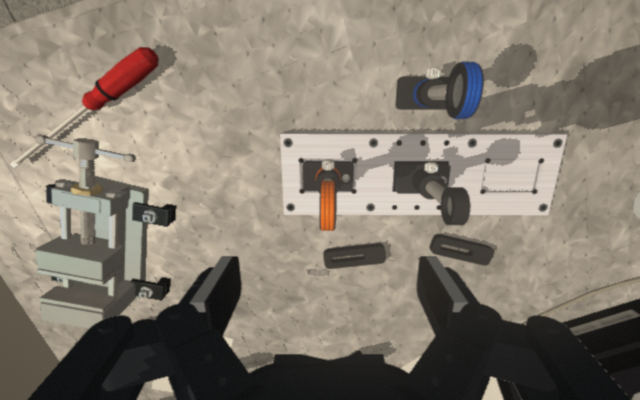

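Orange stands upright at (328,200), midway between the fingers; the left pocket is empty at (512,177), and blue stands upright on the bench at (440,90). Now grasp orange.

{"fn": "drive_effector", "kwargs": {"rows": [0, -0.01, 0.3, 0, 0, 0, 0, -0.01, 0.7, 0, 0, 0, 0, -0.01, 1.05, 0, 0, 0, 0, -0.01, 1.3, 0, 0, 0, 0, -0.01, 1.3, 0, 0, 0]}}

```text
clock: 10.4
tcp_pos: [0.5259, -0.0189, 0.1386]
orientation: [-0.419, -3.107, 0.002]
contact_force: [-1.9, -0.4, -0.0]
grip_width: 0.0849
gripper_force: 0.0
```

{"fn": "drive_effector", "kwargs": {"rows": [0, 0, 0, 0, 0, 0, 0, 0, 0, 0, 0, 0]}}

```text
clock: 10.6
tcp_pos: [0.5292, -0.0196, 0.1429]
orientation: [0.422, 3.111, 0.001]
contact_force: [-0.4, -0.7, -0.2]
grip_width: 0.0851
gripper_force: 0.0
```

{"fn": "drive_effector", "kwargs": {"rows": [0, 0, 0, 0, 0, 0, 0, 0, 0, 0, 0, 0, 0, 0, 0, 0, 0, 0, 0, 0, 0, 0, 0, 0, 0, 0, 0, 0, 0, 0], "finger_gap": 0, "clamp_n": 60}}

```text
clock: 11.1
tcp_pos: [0.5283, -0.0197, 0.1415]
orientation: [0.423, 3.113, 0.0]
contact_force: [0.4, 2.4, -2.3]
grip_width: 0.0119
gripper_force: 17.2
```

{"fn": "drive_effector", "kwargs": {"rows": [0, 0, 0, 0, 0, 0, 0, 0, 0, 0, 0, 0, 0, 0, 0, 0, 0, 0, 0, 0, 0, 0, 0, 0, 0, 0, 0, 0, 0, 0]}}

```text
clock: 11.6
tcp_pos: [0.5282, -0.0198, 0.1414]
orientation: [-0.423, -3.113, -0.0]
contact_force: [-0.5, -0.1, 0.0]
grip_width: 0.0112
gripper_force: 58.9
```

{"fn": "drive_effector", "kwargs": {"rows": [0, 0, -0.1, 0, 0, 0, 0, 0, -0.3, 0, 0, 0, 0, 0, -0.6, 0, 0, 0, 0, 0, -0.9, 0, 0, 0, 0, 0, -1.2, 0, 0, 0]}}

```text
clock: 12.1
tcp_pos: [0.5278, -0.0201, 0.2629]
orientation: [-0.423, -3.113, 0.001]
contact_force: [0.6, 0.1, -2.7]
grip_width: 0.0112
gripper_force: 58.7
```

{"fn": "drive_effector", "kwargs": {"rows": [0, 0, -0.2, 0, 0, 0, 0, 0, -0.2, 0, 0, 0, 0, 0, -0.2, 0, 0, 0, 0, 0, -0.2, 0, 0, 0]}}

```text
clock: 12.5
tcp_pos: [0.5273, -0.0198, 0.2801]
orientation: [-0.422, -3.111, 0.001]
contact_force: [0.7, -0.0, -3.0]
grip_width: 0.0114
gripper_force: 58.9
```

```bash
python3 - <<'E'
from m import *
im,d,P=cloud("wrist");meas(im,P);np.savez("w5.npz",im=im,d=d,P=P);cv2.imwrite("pics/g.png",im)
go(.582,.173,.29,np.radians(74.55))
E
```

```text
plate (555.014404296875, 76.9971694946289) (301.5328369140625, 90.1595458984375) 74.5432357788086 0.0131
blue 12 mean [0.4719 0.086  0.0207] rect [470.4  86.6] [ 3.2 17.3] 80.3 z 0.02 0.0215
blue 714 mean [0.4717 0.0976 0.1186] rect [471.9  97.7] [10.3 36.4] 73.3 z 0.108 0.1236
orange 6 mean [ 0.3805 -0.2057  0.0221] rect [ 377.  -196.1] [ 8.7 32.8] 22.9 z 0.0206 0.023
orange 26 mean [ 0.5235 -0.0238  0.1575] rect [523.3 -20.5] [28.1 14.2] 79.5 z 0.1561 0.16
row [-0.0013  0.2004 -0.0102] [-0.0011 -0.0025 -0.0002] n=4.0 tcp [ 0.5273 -0.0198  0.28  ]
```

View pics/g.png

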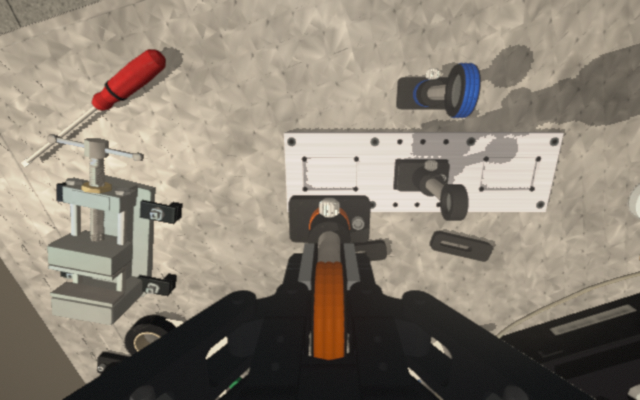

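Orange is held upright, its foot visible at (330,218); both pockets are visible and empty, at (330,174) and (510,174). I'll measure the foot and the pockets with the same camera.

```bash
cat >> m.py <<'E'
A=np.radians(74.55);C=np.array([.5549,.0766,0])
def pl(P):
    q=P.reshape(-1,3)-C;return q@[np.sin(A),-np.cos(A),0],q@[np.cos(A),np.sin(A),0],q[:,2]
def ext(m,v):return np.percentile(v[m],[.5,2,98,99.5]).round(4)
def foot(P,zt):
    x,y,z=pl(P);o=readout.get_obs()["tcp_pos"];tx,ty,_=pl(o);m=(abs(z-zt)<.005)&(abs(x-tx)<.03)&(abs(y-ty)<.04)
    w=P.reshape(-1,3)[m];rc=cv2.minAreaRect((w[:,:2]*1000).astype(np.float32))
    print("foot",m.sum(),"z",np.median(z[m]),"x",ext(m,x),"y",ext(m,y),"rect",rc,"tcp in plate",tx,ty)
    b=np.polyfit(y[m],z[m],1);print("slope along y",b[0])
def pock(P,c):
    x,y,z=pl(P);m=(abs(x)<.025)&(abs(y-c)<.036)&(z<.0112)&(z>.006);print("pocket",m.sum(),"x",ext(m,x),"y",ext(m,y))
E
python3 - <<'E'
from m import *
P=np.load("w5.npz")["P"]
foot(P,.157);pock(P,.1);pock(P,-.1)
E
```

```text
foot 2189 z 0.15671396329910772 x [-0.0176 -0.0175  0.0134  0.0142] y [-0.1284 -0.1277 -0.0745 -0.074 ] rect ((526.448486328125, -20.431304931640625), (55.08961868286133, 32.548667907714844), 74.69039916992188) tcp in plate [-0.00087583] [-0.100291]
slope along y 0.007991984017302311
pocket 1593 x [-0.0171 -0.0169  0.0178  0.0183] y [0.0725 0.0734 0.1294 0.13  ]
pocket 1594 x [-0.0171 -0.0169  0.0178  0.0181] y [-0.1297 -0.1285 -0.0718 -0.0708]
```

In the tool's units: 0.03 m is 0.3, 0.18 m is 1.8.

{"fn": "drive_effector", "kwargs": {"rows": [0, 0.3, 0, 0, 0, 0, -0.01, 0.7, 0, 0, 0, 0, -0.01, 1.1, 0, 0, 0, 0, -0.01, 1.5, 0, 0, 0, 0, -0.015, 1.8, 0, 0, 0, 0]}}

```text
clock: 13.05
tcp_pos: [0.5773, 0.1562, 0.2798]
orientation: [-0.419, -3.111, 0.001]
contact_force: [1.0, -0.1, -2.3]
grip_width: 0.0114
gripper_force: 58.8
```

{"fn": "drive_effector", "kwargs": {"rows": [0, 0.15, 0, 0, 0, 0, 0, 0.21, 0, 0, 0, 0, 0, 0.21, 0, 0, 0, 0, 0, 0.21, 0, 0, 0, 0]}}

```text
clock: 13.45
tcp_pos: [0.5831, 0.1712, 0.2812]
orientation: [-0.427, -3.112, 0.002]
contact_force: [-0.5, 0.2, -1.9]
grip_width: 0.0112
gripper_force: 58.8
```

{"fn": "drive_effector", "kwargs": {"rows": [0, 0, 0.3, 0, 0, 0, 0, 0, 0.6, 0, 0, 0, 0, 0, 0.9, 0, 0, 0, 0, 0, 1.15, 0, 0, 0, 0, 0, 1.23, 0, 0, 0]}}

```text
clock: 13.95
tcp_pos: [0.5817, 0.1711, 0.1561]
orientation: [-0.426, -3.109, 0.005]
contact_force: [-1.1, 0.2, -1.4]
grip_width: 0.0115
gripper_force: 58.7
```

{"fn": "drive_effector", "kwargs": {"rows": [0, 0, 0, 0, 0, 0, 0, 0, 0, 0, 0, 0, 0, 0, 0, 0, 0, 0, 0, 0, 0, 0, 0, 0]}}

```text
clock: 14.35
tcp_pos: [0.5839, 0.1736, 0.1597]
orientation: [0.422, 3.111, 0.002]
contact_force: [0.5, -0.4, -1.3]
grip_width: 0.0116
gripper_force: 58.7
```

```bash
python3 - <<'E'
from m import *
im,d,P=cloud("wrist");meas(im,P);np.savez("w6.npz",im=im,d=d,P=P);cv2.imwrite("pics/i.png",im)
z=readout.get_obs()["tcp_pos"][2];print(z);foot(P,z-.1414+.009+.0095);pock(P,-.1)
E
```

```text
plate (554.7774047851562, 76.30876159667969) (300.83074951171875, 90.83109283447266) 74.57364654541016 0.0134
blue 111 mean [0.4755 0.1059 0.0217] rect [474.8 104.9] [11.9 25.1] 66.8 z 0.02 0.0325
blue 3197 mean [0.4722 0.0991 0.1187] rect [472.   98.9] [12.6 38.1] 71.0 z 0.1022 0.1243
orange 157 mean [0.5782 0.1749 0.0447] rect [652.2 252.6] [235.9  23.1] 48.4 z 0.0202 0.0596
orange 2981 mean [0.5724 0.1759 0.1425] rect [575.4 175.3] [11.2 24.6] 72.9 z 0.0949 0.16
0.15948669925745246
foot 2178 z 0.036237518964329 x [-0.0141 -0.0139  0.0169  0.0179] y [0.0734 0.0741 0.1273 0.1278] rect ((583.6325073242188, 173.04931640625), (55.14512634277344, 32.697715759277344), 74.65436553955078) tcp in plate [0.00193533] [0.10125053]
slope along y 0.01149673883327348
pocket 3449 x [-0.0171 -0.0167  0.0178  0.0182] y [-0.1306 -0.1298 -0.0748 -0.0736]
```

{"fn": "drive_effector", "kwargs": {"rows": [0.015, 0, 0.03, 0, 0, 0, 0.015, 0, 0.06, 0, 0, 0, 0.015, 0, 0.09, 0, 0, 0, 0.015, 0, 0.1, 0, 0, 0, 0.015, 0, 0.1, 0, 0, 0]}}

```text
clock: 14.9
tcp_pos: [0.5816, 0.1738, 0.148]
orientation: [-0.423, -3.112, 0.001]
contact_force: [-0.1, -0.6, -2.6]
grip_width: 0.0112
gripper_force: 58.7
```

{"fn": "drive_effector", "kwargs": {"rows": [0, 0, 0, 0, 0, 0, 0, 0, 0.02, 0, 0, 0, 0, 0, 0.04, 0, 0, 0, 0, 0, 0.05, 0, 0, 0, 0, 0, 0.05, 0, 0, 0]}}

```text
clock: 15.4
tcp_pos: [0.5817, 0.1739, 0.1431]
orientation: [-0.422, -3.113, 0.0]
contact_force: [-0.3, 0.8, -2.8]
grip_width: 0.0111
gripper_force: 58.7
```

Underside is at 10.7 mm, already inside the pocket and without any contact. Continue to the floor.

In the tool's units: 0.002 m is 0.02, 0.001 m is 0.01.

{"fn": "drive_effector", "kwargs": {"rows": [0, 0, 0.01, 0, 0, 0, 0, 0, 0.01, 0, 0, 0, 0, 0, 0.02, 0, 0, 0, 0, 0, 0.02, 0, 0, 0, 0, 0, 0.02, 0, 0, 0]}}

```text
clock: 15.9
tcp_pos: [0.5819, 0.1739, 0.1414]
orientation: [0.422, 3.113, 0.0]
contact_force: [0.4, 0.4, -1.6]
grip_width: 0.0115
gripper_force: 58.9
```

{"fn": "drive_effector", "kwargs": {"rows": [0, 0, 0.005, 0, 0, 0, 0, 0, 0.005, 0, 0, 0, 0, 0, 0.005, 0, 0, 0]}}

```text
clock: 16.2
tcp_pos: [0.582, 0.174, 0.1414]
orientation: [0.422, 3.113, 0.001]
contact_force: [-1.5, -0.9, 4.5]
grip_width: 0.0112
gripper_force: 59.5
```

{"fn": "drive_effector", "kwargs": {"rows": [0, 0, 0, 0, 0, 0, 0, 0, 0, 0, 0, 0, 0, 0, 0, 0, 0, 0, 0, 0, 0, 0, 0, 0, 0, 0, 0, 0, 0, 0], "finger_gap": 0.085}}

```text
clock: 16.7
tcp_pos: [0.5818, 0.1739, 0.1408]
orientation: [-0.423, -3.113, 0.0]
contact_force: [0.7, 0.1, 0.3]
grip_width: 0.0823
gripper_force: 0.0
```

{"fn": "drive_effector", "kwargs": {"rows": [0, 0, -0.3, 0, 0, 0, 0, 0, -0.7, 0, 0, 0, 0, 0, -1.1, 0, 0, 0, 0, 0, -1.3, 0, 0, 0, 0, 0, -1.3, 0, 0, 0]}}

```text
clock: 17.2
tcp_pos: [0.5835, 0.1742, 0.2746]
orientation: [0.422, 3.107, 0.006]
contact_force: [0.5, -0.2, 0.8]
grip_width: 0.0851
gripper_force: 0.0
```

{"fn": "drive_effector", "kwargs": {"rows": [0, 0, 0, 0, 0, 0, 0, 0, 0, 0, 0, 0]}}

```text
clock: 17.4
tcp_pos: [0.581, 0.1738, 0.2695]
orientation: [-0.422, -3.111, 0.002]
contact_force: [0.8, -0.2, -0.9]
grip_width: 0.0847
gripper_force: 0.0
```

```bash
python3 - <<'E'
from m import *
im,d,P=cloud("wrist");meas(im,P);np.savez("w7.npz",im=im,d=d,P=P);cv2.imwrite("pics/j.png",im)
pock(P,.1);go(.4726,.0987,.27,np.radians(74.4))
E
```

```text
plate (554.509521484375, 75.9201889038086) (301.0503234863281, 90.17166137695312) 74.59404754638672 0.0134
blue 30 mean [0.4761 0.1059 0.0213] rect [475.6 105.2] [ 9.6 24.6] 64.3 z 0.02 0.028
blue 809 mean [0.472  0.0986 0.1187] rect [472.4  98.2] [10.4 36.9] 74.4 z 0.1056 0.1237
orange 45 mean [0.5842 0.1843 0.0293] rect [652.6 256.1] [243.7  24. ] 44.6 z 0.0201 0.0601
orange 730 mean [0.5766 0.1747 0.1265] rect [580.5 173.7] [10.5 37.2] 74.5 z 0.1081 0.1327
pocket 156 x [-0.018  -0.018   0.0179  0.0183] y [0.0701 0.0702 0.1293 0.1293]
row [ 0.0845 -0.1012 -0.0003] [-0.0017 -0.0021  0.0026] n=2.6 tcp [0.581  0.1738 0.2694]
```

View pics/j.png

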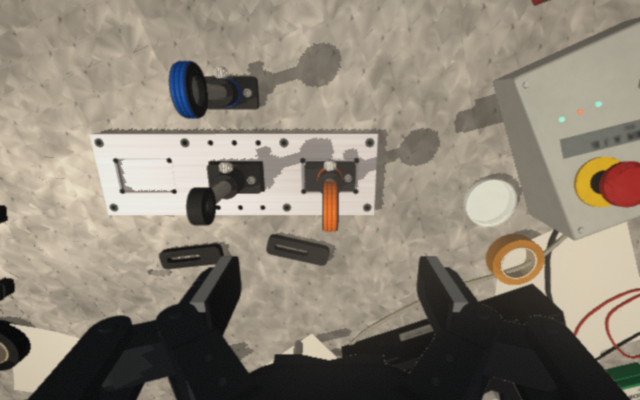

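Orange is seated in the left pocket at (330,178); blue stands on the bench at (215,90) and the right pocket is empty at (146,175).

{"fn": "drive_effector", "kwargs": {"rows": [0.3, -0.35, 0, 0, 0, 0.02, 0.6, -0.7, 0, 0, 0, 0.02, 0.845, -1.012, 0, 0, 0, 0.02, 0.845, -1.012, 0, 0, 0, 0.02, 0.845, -1.012, 0, 0, 0, 0.02]}}

```text
clock: 17.95
tcp_pos: [0.4728, 0.0985, 0.2705]
orientation: [-0.427, -3.112, -0.0]
contact_force: [0.6, 0.3, 0.2]
grip_width: 0.085
gripper_force: 0.0
```

{"fn": "drive_effector", "kwargs": {"rows": [0, 0, 0, 0, 0, 0, 0, 0, 0, 0, 0, 0, 0, 0, 0, 0, 0, 0]}}

```text
clock: 18.25
tcp_pos: [0.474, 0.0995, 0.2707]
orientation: [0.425, 3.113, -0.001]
contact_force: [0.2, 0.1, 0.3]
grip_width: 0.0849
gripper_force: 0.0
```

```bash
python3 -c "
from h import *
go(.4726,.0987,.132,np.radians(74.4))"
```

```text
row [ 0.0011 -0.001   0.1387] [-0.0004  0.0001  0.0012] n=2.8 tcp [0.474  0.0995 0.2707]
```

In the tool's units: 0.138 m is 1.38, 0.13 m is 1.3.

{"fn": "drive_effector", "kwargs": {"rows": [0.01, -0.01, 0.3, 0, 0, 0, 0.01, -0.01, 0.7, 0, 0, 0, 0.01, -0.01, 1.1, 0, 0, 0, 0.01, -0.01, 1.3, 0, 0, 0, 0.01, -0.01, 1.38, 0, 0, 0]}}

```text
clock: 18.75
tcp_pos: [0.4713, 0.0981, 0.1306]
orientation: [-0.425, -3.109, 0.003]
contact_force: [0.7, 0.2, 0.6]
grip_width: 0.0853
gripper_force: 0.0
```

{"fn": "drive_effector", "kwargs": {"rows": [0, 0, 0, 0, 0, 0, 0, 0, 0, 0, 0, 0, 0, 0, 0, 0, 0, 0]}}

```text
clock: 19.05
tcp_pos: [0.4731, 0.0985, 0.1341]
orientation: [0.425, 3.11, 0.002]
contact_force: [0.6, -1.0, -0.5]
grip_width: 0.0847
gripper_force: 0.0
```

{"fn": "drive_effector", "kwargs": {"rows": [0, 0, 0, 0, 0, 0, 0, 0, 0, 0, 0, 0, 0, 0, 0, 0, 0, 0, 0, 0, 0, 0, 0, 0, 0, 0, 0, 0, 0, 0], "finger_gap": 0, "clamp_n": 60}}

```text
clock: 19.55
tcp_pos: [0.4722, 0.0983, 0.133]
orientation: [0.426, 3.112, 0.0]
contact_force: [-0.9, -0.4, -0.4]
grip_width: 0.0122
gripper_force: 16.1
```

{"fn": "drive_effector", "kwargs": {"rows": [0, 0, 0, 0, 0, 0, 0, 0, 0, 0, 0, 0, 0, 0, 0, 0, 0, 0, 0, 0, 0, 0, 0, 0, 0, 0, 0, 0, 0, 0]}}

```text
clock: 20.05
tcp_pos: [0.4721, 0.0983, 0.1329]
orientation: [-0.426, -3.113, -0.0]
contact_force: [0.2, 0.4, 1.0]
grip_width: 0.0111
gripper_force: 59.2
```

{"fn": "drive_effector", "kwargs": {"rows": [0, 0, -0.1, 0, 0, 0, 0, 0, -0.25, 0, 0, 0, 0, 0, -0.4, 0, 0, 0, 0, 0, -0.5, 0, 0, 0, 0, 0, -0.5, 0, 0, 0]}}

```text
clock: 20.55
tcp_pos: [0.4728, 0.0983, 0.1843]
orientation: [0.426, 3.11, 0.002]
contact_force: [-0.6, 0.4, -2.0]
grip_width: 0.011
gripper_force: 59.0
```

```bash
python3 -c "
from h import *
go(.528,-.0195,.17,np.radians(74.55))"
```

```text
row [-0.0848 -0.0987  0.0143] [ 0.0017  0.002  -0.0023] n=2.6 tcp [0.4728 0.0983 0.1843]
```

The rows are not in the units I measure in: shifts go in units of 100 mm and turns go in units of 0.1 rad. I convert before sending: -0.098 m is -0.98, -0.09 m is -0.9, -0.002 rad is -0.02.

{"fn": "drive_effector", "kwargs": {"rows": [0, -0.2, 0, 0, 0, 0, 0, -0.45, 0, 0, 0, 0, 0, -0.7, 0, 0, 0, 0, -0.05, -0.9, 0, 0, 0, 0, -0.2, -0.98, 0, 0, 0, -0.02]}}

```text
clock: 21.05
tcp_pos: [0.4627, -0.0035, 0.1821]
orientation: [-0.425, -3.109, 0.001]
contact_force: [-0.3, 0.5, -2.8]
grip_width: 0.0113
gripper_force: 59.0
```

{"fn": "drive_effector", "kwargs": {"rows": [-0.25, 0, 0, 0, 0, 0, -0.5, 0, 0, 0, 0, 0, -0.64, 0, 0, 0, 0, 0, -0.64, 0, 0, 0, 0, 0, -0.64, 0, 0, 0, 0, 0]}}

```text
clock: 21.55
tcp_pos: [0.5258, -0.0187, 0.1821]
orientation: [-0.423, -3.111, 0.001]
contact_force: [-0.4, 0.4, -2.7]
grip_width: 0.0112
gripper_force: 59.0
```

{"fn": "drive_effector", "kwargs": {"rows": [0, 0, 0.1, 0, 0, 0, 0, 0, 0.2, 0, 0, 0, 0, 0, 0.22, 0, 0, 0, 0, 0, 0.22, 0, 0, 0, 0, 0, 0.22, 0, 0, 0]}}

```text
clock: 22.05
tcp_pos: [0.5267, -0.0186, 0.1609]
orientation: [-0.423, -3.113, 0.0]
contact_force: [0.3, -0.2, -2.3]
grip_width: 0.012
gripper_force: 58.9
```

```bash
python3 - <<'E'
from m import *
im,d,P=cloud("wrist");meas(im,P);np.savez("w8.npz",im=im,d=d,P=P);cv2.imwrite("pics/k.png",im)
z=readout.get_obs()["tcp_pos"][2];print(z);foot(P,z-.1329+.0095);
E
```

```text
plate (554.3605346679688, 74.6172866821289) (296.5489501953125, 91.06968688964844) 74.55130004882812 0.0133
blue 41 mean [ 0.5164 -0.027   0.0469] rect [517.6 -28. ] [ 1.6 11.4] 46.4 z 0.0416 0.0503
blue 2791 mean [ 0.5155 -0.0164  0.1435] rect [518.6 -17.3] [10.2 24.8] 73.7 z 0.1238 0.1517
orange 507 mean [0.5751 0.1644 0.0258] rect [478.7  -5. ] [410.6  25.4] 60.1 z 0.02 0.0325
0.16106217938569306
foot 2162 z 0.03685701336694727 x [-0.0182 -0.018   0.0123  0.0132] y [-0.1274 -0.1267 -0.0735 -0.0731] rect ((525.9248657226562, -19.32174301147461), (55.19196319580078, 32.05855941772461), 74.86750793457031) tcp in plate [-0.00163664] [-0.09926068]
slope along y 0.010839648550966852
```

View pics/k.png

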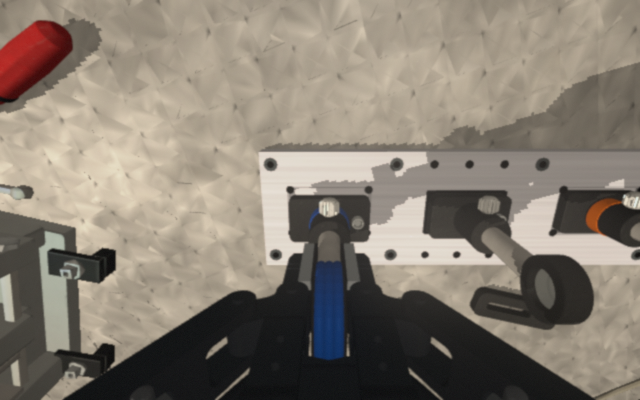

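Blue is held over the right pocket, foot at (329,218), about 3 mm short in plate x (the pocket's near edge shows at row 190). Correct and lower.

{"fn": "drive_effector", "kwargs": {"rows": [-0.028, 0, 0.03, 0, 0, 0, -0.028, 0, 0.06, 0, 0, 0, -0.028, 0, 0.1, 0, 0, 0, -0.028, 0, 0.11, 0, 0, 0, -0.028, 0, 0.11, 0, 0, 0]}}

```text
clock: 22.6
tcp_pos: [0.5293, -0.0194, 0.1496]
orientation: [-0.422, -3.112, 0.0]
contact_force: [-0.5, 0.6, -1.7]
grip_width: 0.0115
gripper_force: 59.0
```

{"fn": "drive_effector", "kwargs": {"rows": [0, 0, 0, 0, 0, 0, 0, 0, 0, 0, 0, 0, 0, 0, 0.02, 0, 0, 0, 0, 0, 0.05, 0, 0, 0, 0, 0, 0.05, 0, 0, 0]}}

```text
clock: 23.1
tcp_pos: [0.5292, -0.0194, 0.1445]
orientation: [-0.422, -3.112, 0.0]
contact_force: [-0.5, 1.1, -1.8]
grip_width: 0.0112
gripper_force: 59.0
```

{"fn": "drive_effector", "kwargs": {"rows": [0, 0, 0, 0, 0, 0, 0, 0, 0, 0, 0, 0]}}

```text
clock: 23.3
tcp_pos: [0.5295, -0.0194, 0.1449]
orientation: [-0.423, -3.113, 0.0]
contact_force: [-0.1, 0.0, -2.3]
grip_width: 0.0112
gripper_force: 59.0
```

In the tool's units: 0.0025 m is 0.025, 0.002 m is 0.02.

{"fn": "drive_effector", "kwargs": {"rows": [0, 0, 0.01, 0, 0, 0, 0, 0, 0.02, 0, 0, 0, 0, 0, 0.025, 0, 0, 0, 0, 0, 0.025, 0, 0, 0, 0, 0, 0.025, 0, 0, 0]}}

```text
clock: 23.8
tcp_pos: [0.5294, -0.0194, 0.1424]
orientation: [-0.423, -3.113, -0.0]
contact_force: [0.1, -0.5, -2.9]
grip_width: 0.0112
gripper_force: 59.0
```

{"fn": "drive_effector", "kwargs": {"rows": [0, 0, 0.005, 0, 0, 0, 0, 0, 0.01, 0, 0, 0, 0, 0, 0.01, 0, 0, 0]}}

```text
clock: 24.1
tcp_pos: [0.5297, -0.0193, 0.1419]
orientation: [0.422, 3.113, 0.001]
contact_force: [-1.1, 0.4, 4.2]
grip_width: 0.0109
gripper_force: 59.8
```

Contact is at 0.1419, exactly the floor height. Release and check.

{"fn": "drive_effector", "kwargs": {"rows": [0, 0, 0, 0, 0, 0, 0, 0, 0, 0, 0, 0, 0, 0, 0, 0, 0, 0, 0, 0, 0, 0, 0, 0, 0, 0, 0, 0, 0, 0], "finger_gap": 0.085}}

```text
clock: 24.6
tcp_pos: [0.5295, -0.0194, 0.1413]
orientation: [-0.423, -3.113, 0.0]
contact_force: [-0.1, 0.3, -0.3]
grip_width: 0.0824
gripper_force: 0.0
```

{"fn": "drive_effector", "kwargs": {"rows": [0, 0, -0.3, 0, 0, 0, 0, 0, -0.7, 0, 0, 0, 0, 0, -1.1, 0, 0, 0, 0, 0, -1.5, 0, 0, 0, 0, 0, -1.8, 0, 0, 0]}}

```text
clock: 25.1
tcp_pos: [0.5298, -0.0197, 0.324]
orientation: [0.423, 3.111, 0.001]
contact_force: [0.3, 0.1, -1.0]
grip_width: 0.0847
gripper_force: 0.0
```

{"fn": "drive_effector", "kwargs": {"rows": [0, 0.5, -0.3, 0, 0, 0, 0, 1, -0.3, 0, 0, 0, 0, 1, -0.3, 0, 0, 0, 0, 1, -0.3, 0, 0, 0, 0, 1, -0.3, 0, 0, 0]}}

```text
clock: 25.6
tcp_pos: [0.5557, 0.0756, 0.3508]
orientation: [-0.424, -3.112, 0.002]
contact_force: [0.9, -0.9, -0.4]
grip_width: 0.085
gripper_force: 0.0
```

```bash
python3 - <<'E'
from m import *
im,d,P=cloud("wrist");meas(im,P);cv2.imwrite("pics/l.png",im[100:260,160:480].repeat(2,0).repeat(2,1))
im,d,P=cloud("top");meas(im,P)
E
```

```text
plate (554.8239135742188, 76.03651428222656) (300.9721374511719, 90.57050323486328) 74.53376770019531 0.0134
blue 7 mean [ 0.5236 -0.0093  0.0266] rect [522.9  -9.4] [7.1 1. ] 28.7 z 0.0244 0.0304
blue 354 mean [ 0.5259 -0.0185  0.1273] rect [527.9 -19.1] [ 9.8 35.6] 74.5 z 0.1132 0.1327
orange 65 mean [0.567  0.1402 0.0267] rect [543.1  73. ] [680.2  64.6] 57.2 z 0.02 0.0363
orange 409 mean [0.5779 0.1735 0.1268] rect [580.4 173.1] [11.2 36.9] 74.2 z 0.1078 0.1327
plate (539.41845703125, 17.268341064453125) (174.2982635498047, 90.16514587402344) 74.5148696899414 0.0137
blue 86 mean [ 0.6066 -0.1124  0.1279] rect [ 662.5 -175.4] [ 21.2 441. ] 40.5 z 0.099 0.1356
orange 14 mean [ 0.7256 -0.1082  0.0372] rect [699.2 -25.6] [677.  338.6] 53.8 z 0.0208 0.0471
```

View pics/l.png

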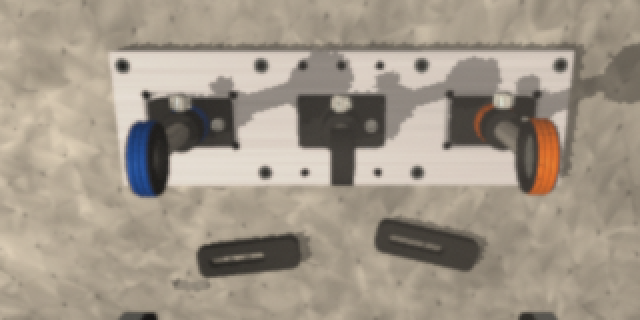

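Blue is seated in the right pocket at (190,120) and orange in the left at (492,120). Both ring tops are at 132.7 mm, as at the start, and the forks are untouched. Hand in.

{"fn": "drive_effector", "kwargs": {"rows": [0, 0, 0, 0, 0, 0, 0, 0, 0, 0, 0, 0, 0, 0, 0, 0, 0, 0], "quiet": true}}

```text
ok
```

```bash
python3 -c "
from bench import r, camrig, readout, job
print(job.hand_in())"
```

```text
the job is handed in; nothing more can be done
None
```

The two lens mounts are exchanged: blue now sits in the right pocket and orange in the left, both upright and flat in the last camera check, and the job was handed in at about 26 s (no verdict was returned).

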